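Purge the hose nozzle with the spring-centred hand valve

ROBOT

A 7-joint arm with a two-finger parallel gripper is mounted at the origin on a cart in front of the work surface, level with it; the furniture and walls round the work are solid. World frame = base frame: x ahead of the robot, y to its left, z up, the work surface at z = 0. Lengths are in m, angles in rad, forces in N, time in s.
With the tool pointing down it reaches from about 0.4 to 0.875 m from the base axis. Payload 6.5 kg.
Tool frame: the origin (TCP) lies on the centre line of the jaws, within the pads' length; the fingertips stand 22 mm ahead of it and the grasp point (between the pads) lies 3 mm ahead of it (arm.tip_extent is the distance from the TCP to the fingertips, in m); z points along the fingers, y is the line along which they close (so a half turn about z gives the same grasp; the last joint's range is limited). The gripper opens to 85 mm and grips with 20 to 120 N. Pads are 22 mm wide; open, the fingers measure 114 mm over their backs; the gripper's body (76 mm by 85 mm) begins 54 mm behind the grasp point. The pads swing forward as they close: fully open they stand 13 mm farther back than shut.
Start: joints at [-0.066, 0.536, -0.004, 1.538, 0.003, 1.067, -0.071], TCP at [0.65, 0, 0.253] pointing down, gripper open.
Joint ranges: [-2.7, 2.7], [-0.37, 2.16], [-1.27, 1.26], [0.24, 2.4], [-1.31, 4.45], [0.19, 1.91], [-2.76, 2.76]. Speed limits (rad/s): [2.39, 2.39, 3.14, 3.14, 3.14, 3.14, 3.14].

INTERFACE

Orientations are given as [roll, pitch, yaw] about the fixed x, y, z axes, in that order (R = Rz(yaw) Ry(pitch) Rx(roll)).
In Python, from workcell import status, cams, ticket, arm gives the robot as it stands.
- The arm moves only by the tool arm_command, never from a script. Its arguments are lists of equal length, an entry for each row: "delta_pos": the shift along the tool's x, y, z in m, a list of three; "angular": the turn, a rotation vector about the tool's x, y, z in rad, a list of three; "claw": the opening, from -1 (shut) to 1 (fully open). In form: {"delta_pos": [[tx, ty, tz], ...], "angular": [[wx, wy, wz], ...], "claw": [claw, ...]}. A call has 1 to 8 rows; each row shifts and turns the commanded pose from where the row before left it, along the tool's axes as they then stand; what a row does not reach is not made up. A row lasts 1/12 s, in which the tool goes at most 41.7 mm and 7.16 degrees, less where a joint would pass 70% of its speed; a pose out of reach is approached as far as the arm can. A call with a gripper value outside its range is refused whole. The fingers move at their own pace and stop on an object; "squeeze" is the grip in N (left out, the last holds). Time passes only in rows, so rows that do not move let the fingers close. It gives the time, the measured TCP pose, the force, the opening and the grip force at its end, in the units of the state.
- status.observe(): the state, without advancing time (a new reading comes with each control period).
- cams.camera(name): name is "scene" or "side" or "wrist"; returns (picture, depth): 420x560x3 uint8, blue, green, red; 420x560 float32, m along the optical axis (not along the pixel's ray), 0 where there is no reading.
- cams.camera_params(name): a dict with "vfov" (degrees; the focal length in pixels is half the picture's height over the tangent of half this angle, whatever the lens; pixels are square), "cx", "cy" (the principal point, pixels), "k1" (the pictures are not rectified: a ray, as slopes to the right and down, at radius r is drawn at 1 + k1 r^2 times it, then the intrinsics apply), "R" (3x3) and "t" (3): a world point X has camera coordinates R X + t; the wrist camera has in their place "hand_eye" (4x4, takes a point from camera to tool coordinates, whose origin is the TCP and whose axes are the flange's). Camera axes: x right, y down, z forward; pixel columns grow to the right and rows downward; lengths in m; the calibration is good to about 2 mm. A picture is of the moment at which its call begins: read the wrist's pose just before it. camera_params takes no time and is no camera call.
- ticket.close_job(): hands the job in; it is judged then, once.
The state is a dict: "clock": time; "joints": joint angles; "qvel": joint speeds; "joint_efforts": joint torques, N m; "eef_pos": TCP position; "tcp_rot": TCP orientation; "wrist_force": force on the tool from outside, world axes, zero at the start; "torque": the same for the moment, N m; "width": opening from 0.0 (shut) to 1.0 (fully open); "grasp_force": force on a finger pad.
Only numpy, scipy, OpenCV 4.12 (cv2) and the standard library are available. Lean on these libraries where they do the work, as an engineer would, in place of code of your own. Each camera call takes 0.05 s, during which the arm holds its last target. There are 200 camera calls.

TASK

Two spring-centred hand valves stand on the bench. On the one whose lever ends in a round ball, push the lever over towards the side where its hose nozzle sticks out, all the way to the stop, and keep it there for at least two seconds to purge the nozzle; then let it come back upright to its centre. Do not push it over to the other side, and leave the other valve's lever, the one with the straight barrel grip, alone.

Things in the scene. Friction and masses are not known exactly. Their poses are not given: they have to be found in the camera images.
- ball_valve_lever_grip (a point): Centre of the black ball (32 mm across, on an 8 mm rod) at the top of the lever to push; 173 mm above the worktop when upright. Carried by the lever: z runs up the lever; x is the hinge line, level, 113 mm below the ball centre; y points to the side where the hose nozzle sticks out of the valve's block. The nozzle points roughly to the robot's left, turned up to 40 degrees either way.
- ball_valve_lever (a joint): Angle of that lever, rad: 0 upright, positive leaning to the nozzle side, stops at +-0.6. A spring draws it to 0; holding the ball at a stop takes about 6 N; let go, it returns in half a second without overshoot. Its metal block (46 x 74 x 42 mm, foot 64 x 104 mm) is fixed; the brass nozzle juts 42 mm from its +y side, the -y side has only a flat plug, a 40 mm gauge is on its -x face.
- barrel_valve_lever_grip (a point): Middle of the straight black barrel grip (20 mm thick, 50 mm long, upright) on the lever of the other valve, which is left alone; 160 mm above the worktop. Its block, nozzle, gauge and axes are like those of the first valve; the hinge line lies 100 mm below this point. Either valve may be the left one.
- barrel_valve_lever (a joint): Angle of the other valve's lever, rad: 0 upright, same spring and stops.

How it is judged:
By the outcome, as a careful person would: the job done as asked, in the order asked, and still so for the second after the job is handed in, with the robot touching nothing.
It also fails if it takes over 35 s, if anything falls off the work surface, if the arm or the gripper's body presses on something with over 40 N, if the wrist force passes 120 N, or if a joint passes its speed limit or range.

## Working session

There is one attempt and no reset: what is moved stays moved. The work goes in short steps, Python scripts to look and compute and a tool call to move; the robot and the scene stay as the last step left them, time stands still between calls to the robot, and variables do not carry over. Pictures are saved under pics/ and viewed, at most 10 in all, crops included, and the job is handed in when it is done.

Besides the shell and the picture viewer there is one more tool, called after "Call:" by a JSON object that holds its "fn" and its "kwargs", one argument or row to a line. arm_command: Moves the arm, as the interface text tells. Its arguments: {"type":"object","properties":{"delta_pos":{"type":"array"},"angular":{"type":"array"},"claw":{"type":"array"},"squeeze":{"type":"number"}},"required":["delta_pos","angular","claw"]}

```bash
mkdir -p pics
cat > h.py <<'E'
import numpy as np, cv2
from workcell import status, cams, ticket, arm
def grab(n):
    im,d=cams.camera(n); p=cams.camera_params(n)
    cv2.imwrite(f'pics/{n}.png',im); np.savez(f'{n}.npz',im=im,d=d); return im,d,p
def cloud(d,p):
    h,w=d.shape; f=h/2/np.tan(np.radians(p['vfov'])/2)
    K=np.array([[f,0,p['cx']],[0,f,p['cy']],[0,0,1]])
    u,v=np.meshgrid(np.arange(w),np.arange(h))
    uv=np.stack([u,v],-1).reshape(-1,1,2).astype(np.float64)
    s=cv2.undistortPoints(uv,K,np.array([p['k1'],0,0,0,0.])).reshape(h,w,2)
    X=np.dstack([s*d[...,None],d])
    return (X-np.array(p['t']))@np.array(p['R'])   # R^T(X-t)
E
python3 - <<'E'
from h import *
for n in('scene','side'):
    im,d,p=grab(n); print({k:(np.round(v,3).tolist() if k in'Rt' else v) for k,v in p.items()})
s=status.observe();print(s['clock'],s['eef_pos'],s['tcp_rot'],s['wrist_force'],arm.tip_extent)
E
```

```text
{'vfov': 53.89680049103094, 'cx': 283.9959116265711, 'cy': 213.36026516885798, 'k1': -0.014516391733802958, 'R': [[-0.813, -0.583, -0.002], [-0.389, 0.545, -0.743], [0.434, -0.603, -0.669]], 't': [0.423, 0.344, 0.695]}
{'vfov': 46.34011020841507, 'cx': 277.5288443710383, 'cy': 210.7208391358639, 'k1': -0.050304696286016866, 'R': [[0.988, -0.153, -0.0], [-0.101, -0.651, -0.752], [0.115, 0.743, -0.659]], 't': [-0.512, 0.15, 1.132]}
0.1 [6.49473820e-01 1.04211473e-05 2.52512673e-01] [-3.14004304e+00  9.09607266e-05  1.57086972e+00] [ 0.29283553  0.24425539 -0.28299905] 0.022
```

View pics/scene.png

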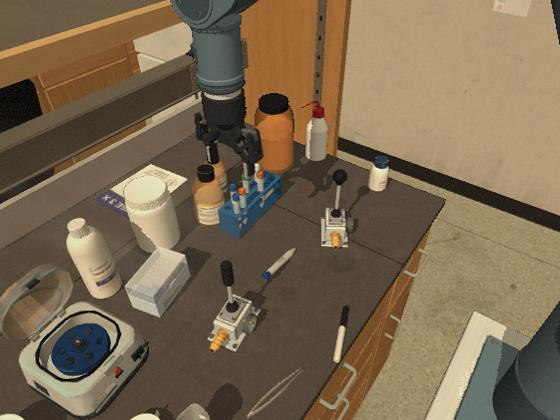

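View pics/side.png

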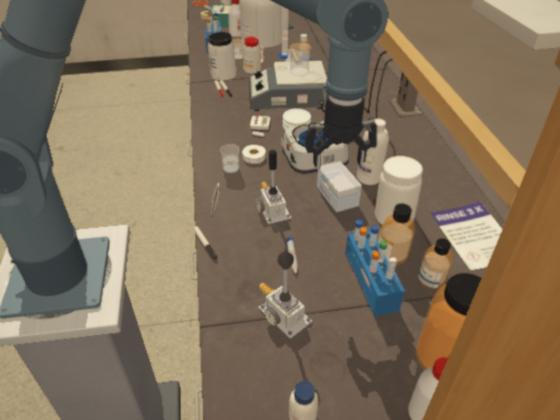

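The ball valve is at scene (340,177) for the ball and (336,240) for the nozzle; side view (286,259) and (267,289). The barrel valve is the farther-left one, with its grip at scene (227,272). Next I measure them.

```bash
python3 - <<'E'
from h import *
for n,b,g,nz in(('scene',(340,177),(227,272),(336,240)),('side',(286,259),(272,158),(267,289))):
    z=np.load(n+'.npz'); im,d=z['im'],z['d']; p=cams.camera_params(n); P=cloud(d,p)
    cen=-np.array(p['R']).T@np.array(p['t'])
    hsv=cv2.cvtColor(im,cv2.COLOR_BGR2HSV)
    for nm,c,r in(('ball',b,11),('barrel',g,13)):
        m=np.zeros(d.shape,bool); m[c[1]-r:c[1]+r,c[0]-r:c[0]+r]=1
        m&=(hsv[...,2]<70)&(d>0)&(P[...,2]>.12)&(P[...,2]<.21)
        Q=P[m]
        print(n,nm,m.sum(),'med',np.median(Q,0).round(4),Q.min(0).round(3),Q.max(0).round(3))
        if nm=='ball':
            from scipy.optimize import least_squares
            s=least_squares(lambda x:np.linalg.norm(Q-x,axis=1)-.016,np.median(Q,0)+.012*(Q.mean(0)-cen)/np.linalg.norm(Q.mean(0)-cen),loss='soft_l1',f_scale=.002)
            B=s.x; print(' sphere',B.round(4),np.abs(s.fun).mean())
    m=(hsv[...,0]>8)&(hsv[...,0]<25)&(hsv[...,1]>130)&(hsv[...,2]>120)
    w=np.zeros_like(m); w[nz[1]-16:nz[1]+16,nz[0]-16:nz[0]+16]=1; m&=w&(d>0)&(P[...,2]<.08)&(P[...,2]>.01)
    N=P[m]; print(' nozzle',m.sum(),N.mean(0).round(4),N.min(0).round(3),N.max(0).round(3))
    pc=cv2.PCACompute2(N[:,:2].astype(np.float32),None); print(' pca',pc[1].round(3),'dir ball->noz deg',np.degrees(np.arctan2(*(N.mean(0)-B)[[1,0]])).round(1))
    # block/valve region points, heights
    near=(np.hypot(P[...,0]-B[0],P[...,1]-B[1])<.075)&(d>0)
    for lo,hi in((.004,.016),(.03,.07)):
        Q=P[near&(P[...,2]>lo)&(P[...,2]<hi)]; 
        rr=cv2.minAreaRect(Q[:,:2].astype(np.float32)); print('  slab',lo,len(Q),np.round(rr[0],4),np.round(rr[1],3),round(rr[2],1))
    big=(np.hypot(P[...,0]-B[0],P[...,1]-B[1])<.22)&(P[...,2]>.08)&(d>0)
    Q=P[big]; h=np.unique(np.floor(Q[:,:2]/.04).astype(int),axis=0,return_inverse=True)
    print('  tall',[(*(c*.04).round(2).tolist(),round(float(Q[h[1].ravel()==i,2].max()),2)) for i,c in enumerate(h[0]) if (h[1].ravel()==i).sum()>8])
E
python3 - <<'E'
import cv2
a=cv2.imread('pics/scene.png')[150:270,280:400];b=cv2.imread('pics/side.png')[235:355,225:345]
cv2.imwrite('pics/crop.png',cv2.resize(cv2.hconcat([a,b]),None,fx=3.3,fy=3.3,interpolation=2))
E
```

```text
scene ball 175 med [ 0.5006 -0.1785  0.1793] [ 0.488 -0.196  0.154] [ 0.518 -0.17   0.19 ]
 sphere [ 0.5047 -0.187   0.1719] 0.000869174867358593
scene barrel 267 med [0.5238 0.1629 0.1711] [0.518 0.149 0.137] [0.539 0.169 0.187]
 nozzle 114 [ 0.4733 -0.1383  0.0339] [ 0.458 -0.2    0.016] [ 0.489 -0.117  0.04 ]
 pca [[-0.409  0.912]
 [ 0.912  0.409]] dir ball->noz deg 122.8
  slab 0.004 243 [ 0.5025 -0.1843] [0.062 0.101] 31.9
  slab 0.03 619 [ 0.4875 -0.1756] [0.063 0.111] 31.4
  tall [(0.48, -0.44, 0.1), (0.48, -0.4, 0.1), (0.48, -0.2, 0.19), (0.56, -0.04, 0.56), (0.56, 0.0, 0.56), (0.6, -0.04, 0.55), (0.6, 0.0, 0.53), (0.68, -0.16, 0.12), (0.68, -0.08, 0.12), (0.72, -0.2, 0.12)]
side ball 161 med [ 0.5028 -0.199   0.1811] [ 0.49  -0.208  0.154] [ 0.516 -0.184  0.191]
 sphere [ 0.5035 -0.1888  0.1723] 0.0009903172480575624
side barrel 141 med [0.5284 0.1494 0.1645] [0.52  0.145 0.136] [0.538 0.161 0.186]
 nozzle 93 [ 0.469  -0.1385  0.0337] [ 0.457 -0.156  0.023] [ 0.483 -0.123  0.041]
 pca [[-0.533  0.846]
 [ 0.846  0.533]] dir ball->noz deg 124.4
  slab 0.004 326 [ 0.4985 -0.2075] [0.074 0.122] 68.4
  slab 0.03 968 [ 0.4862 -0.1805] [0.066 0.117] 32.0
  tall [(0.48, -0.44, 0.1), (0.48, -0.24, 0.19), (0.48, -0.2, 0.19), (0.48, -0.04, 0.6), (0.52, -0.08, 0.61), (0.52, -0.04, 0.6), (0.56, -0.08, 0.61), (0.56, -0.04, 0.59), (0.56, 0.0, 0.35), (0.6, -0.08, 0.6), (0.6, -0.04, 0.53), (0.6, 0.0, 0.53), (0.64, -0.08, 0.6), (0.64, -0.04, 0.52), (0.68, -0.32, 0.54), (0.68, -0.28, 0.54), (0.68, -0.24, 0.54), (0.68, -0.2, 0.54), (0.68, -0.16, 0.54), (0.68, -0.12, 0.54), (0.68, -0.08, 0.12), (0.72, -0.24, 0.54), (0.72, -0.2, 0.54)]
```

View pics/crop.png

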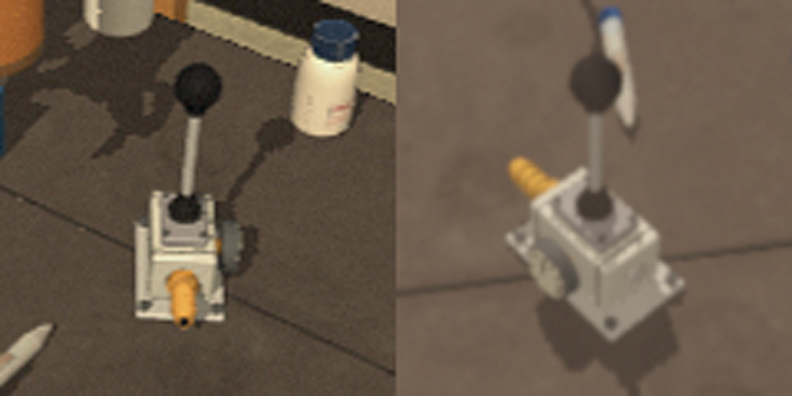

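Both views agree: the ball centre is at (0.504, -0.188, 0.172) against an expected height of 0.173. The nozzle direction is about 122°, or (-0.53, 0.85), taken from the footprint, the nozzle and the gauge side. I'll go to a point behind the ball with the fingers nearly shut and the 16 mm gap straddling the ball.

Call:
{"fn": "arm_command", "kwargs": {
  "delta_pos": [
    [-0.03, -0.015, 0],
    [-0.03, -0.015, 0],
    [-0.03, -0.015, 0],
    [-0.03, -0.015, 0],
    [-0.03, -0.015, 0],
    [-0.03, -0.015, 0],
    [-0.03, -0.015, 0],
    [-0.025, -0.0115, 0]
  ],
  "angular": [
    [0, 0, 0],
    [0, 0, 0],
    [0, 0, 0],
    [0, 0, 0],
    [0, 0, 0],
    [0, 0, 0],
    [0, 0, 0],
    [0, 0, 0]
  ],
  "claw": [-0.6, -0.6, -0.6, -0.6, -0.6, -0.6, -0.6, -0.6],
  "squeeze": 40
}}

```text
clock: 0.77
eef_pos: [0.5316, -0.2374, 0.253]
tcp_rot: [-3.14, 0.001, 1.569]
wrist_force: [0.7, -0.1, -0.2]
width: 0.203
grasp_force: 0.0
```

Call:
{"fn": "arm_command", "kwargs": {
  "delta_pos": [
    [0, 0, 0],
    [0, 0, 0],
    [0, 0, 0],
    [0, 0, 0],
    [0, 0, 0],
    [0, 0, 0],
    [0, 0, 0],
    [0, 0, 0]
  ],
  "angular": [
    [0, 0, -0.11],
    [0, 0, -0.11],
    [0, 0, -0.11],
    [0, 0, -0.11],
    [0, 0, -0.118],
    [0, 0, 0],
    [0, 0, 0],
    [0, 0, 0]
  ],
  "claw": [-0.6, -0.6, -0.6, -0.6, -0.6, -0.6, -0.6, -0.6]
}}

```text
clock: 1.43
eef_pos: [0.5333, -0.235, 0.2531]
tcp_rot: [-3.141, -0.0, 2.125]
wrist_force: [-0.7, -0.7, -0.4]
width: 0.199
grasp_force: 0.0
```

Call:
{"fn": "arm_command", "kwargs": {
  "delta_pos": [
    [0, 0, 0.02],
    [0, 0, 0.02],
    [0, 0, 0.02],
    [0, 0, 0.011],
    [0, 0, 0],
    [0, 0, 0]
  ],
  "angular": [
    [0, 0, 0],
    [0, 0, 0],
    [0, 0, 0],
    [0, 0, 0],
    [0, 0, 0],
    [0, 0, 0]
  ],
  "claw": [-0.6, -0.6, -0.6, -0.6, -0.6, -0.6]
}}

```text
clock: 1.93
eef_pos: [0.5334, -0.2349, 0.1823]
tcp_rot: [-3.141, -0.001, 2.128]
wrist_force: [-0.2, 1.0, -0.7]
width: 0.203
grasp_force: 0.0
```

Run:
```python
from h import *
a=grab('scene')[0][90:290,240:440];b=grab('side')[0][150:350,190:390]
cv2.imwrite('pics/c2.png',cv2.resize(cv2.hconcat([a,b]),None,fx=2,fy=2,interpolation=2))
s=status.observe();print(s['eef_pos'],s['wrist_force'])
```

```text
[ 0.53434953 -0.23528471  0.18350144] [-0.53000544  0.53712317 -0.11051409]
```

View pics/c2.png

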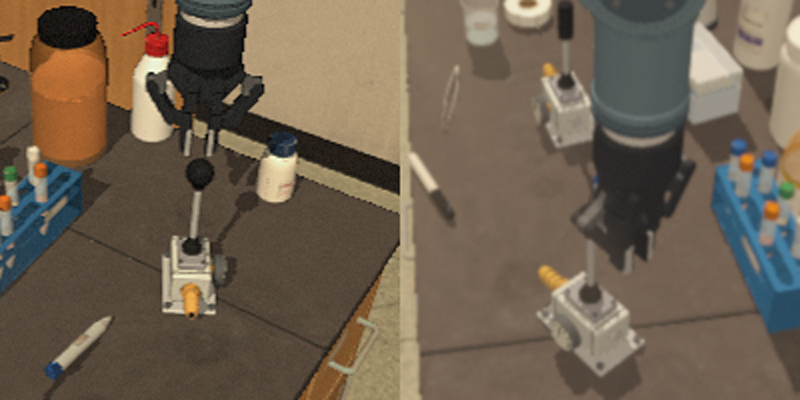

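The fingers are right behind the ball (200,172 in the crop), in line with the nozzle (190,300). Next I push along tool +x, following the ball's drop.

Call:
{"fn": "arm_command", "kwargs": {
  "delta_pos": [
    [0.015, 0, 0],
    [0.012, 0, 0],
    [0.01, 0, 0],
    [0.01, 0, 0.001],
    [0.01, 0, 0.002],
    [0.01, 0, 0.002],
    [0.01, 0, 0.003],
    [0.008, 0, 0.004]
  ],
  "angular": [
    [0, 0, 0],
    [0, 0, 0],
    [0, 0, 0],
    [0, 0, 0],
    [0, 0, 0],
    [0, 0, 0],
    [0, 0, 0],
    [0, 0, 0]
  ],
  "claw": [-0.6, -0.6, -0.6, -0.6, -0.6, -0.6, -0.6, -0.6]
}}

```text
clock: 2.7
eef_pos: [0.4885, -0.1628, 0.1706]
tcp_rot: [3.141, 0.002, 2.129]
wrist_force: [1.6, -4.7, 3.6]
width: 0.201
grasp_force: 2.9
```

Call:
{"fn": "arm_command", "kwargs": {
  "delta_pos": [
    [0.004, 0, 0.003],
    [0.003, 0, 0.002],
    [0.002, 0, 0.001],
    [0, 0, 0],
    [0, 0, 0]
  ],
  "angular": [
    [0, 0, 0],
    [0, 0, 0],
    [0, 0, 0],
    [0, 0, 0],
    [0, 0, 0]
  ],
  "claw": [-0.6, -0.6, -0.6, -0.6, -0.6]
}}

```text
clock: 3.12
eef_pos: [0.4839, -0.1556, 0.1643]
tcp_rot: [3.142, 0.0, 2.128]
wrist_force: [0.6, -5.2, 2.3]
width: 0.2
grasp_force: 2.9
```

Run:
```python
from h import *
a=grab('scene')[0][90:290,240:440];b=grab('side')[0][150:350,190:390]
cv2.imwrite('pics/c3.png',cv2.resize(cv2.hconcat([a,b]),None,fx=2,fy=2,interpolation=2))
s=status.observe();n=np.array([-.53,.848,0]);print(s['eef_pos'],s['wrist_force'],s['wrist_force']@n,(s['eef_pos']-np.array([.504,-.188,0]))@n)
```

```text
[ 0.48397393 -0.15570918  0.16435722] [ 0.62656411 -4.46154451  3.11521142] -4.115468727359309 0.03799643090700666
```

View pics/c3.png

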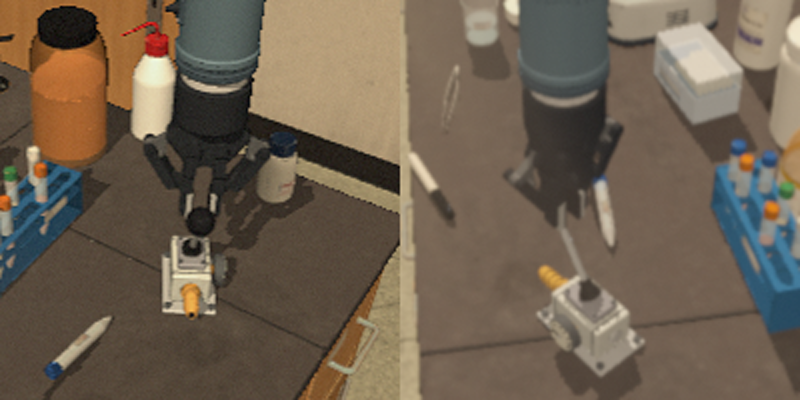

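The lever is leaning to the nozzle side with the ball cradled at (200,220). I'll press on in small steps until the force shows the stop.

Call:
{"fn": "arm_command", "kwargs": {
  "delta_pos": [
    [0.002, 0, 0.001],
    [0, 0, 0],
    [0, 0, 0]
  ],
  "angular": [
    [0, 0, 0],
    [0, 0, 0],
    [0, 0, 0]
  ],
  "claw": [-0.6, -0.6, -0.6]
}}

```text
clock: 3.47
eef_pos: [0.483, -0.1542, 0.1634]
tcp_rot: [3.141, 0.001, 2.128]
wrist_force: [2.1, -6.3, 2.7]
width: 0.2
grasp_force: 3.3
```

Call:
{"fn": "arm_command", "kwargs": {
  "delta_pos": [
    [0.002, 0, 0.001],
    [0, 0, 0],
    [0, 0, 0]
  ],
  "angular": [
    [0, 0, 0],
    [0, 0, 0],
    [0, 0, 0]
  ],
  "claw": [-0.6, -0.6, -0.6]
}}

```text
clock: 3.72
eef_pos: [0.4829, -0.1538, 0.1631]
tcp_rot: [3.14, 0.004, 2.127]
wrist_force: [2.4, -8.2, 4.6]
width: 0.202
grasp_force: 5.6
```

Call:
{"fn": "arm_command", "kwargs": {
  "delta_pos": [
    [0.002, 0, 0],
    [0, 0, 0],
    [0, 0, 0]
  ],
  "angular": [
    [0, 0, 0],
    [0, 0, 0],
    [0, 0, 0]
  ],
  "claw": [-0.6, -0.6, -0.6]
}}

```text
clock: 3.97
eef_pos: [0.4827, -0.1536, 0.1633]
tcp_rot: [3.139, 0.006, 2.127]
wrist_force: [4.6, -13.6, 1.7]
width: 0.203
grasp_force: 7.7
```

The TCP has stalled while the force climbed to 14 N, so this is the stop. Holding for about 2.7 s.

Call:
{"fn": "arm_command", "kwargs": {
  "delta_pos": [
    [0, 0, 0],
    [0, 0, 0],
    [0, 0, 0],
    [0, 0, 0],
    [0, 0, 0],
    [0, 0, 0],
    [0, 0, 0],
    [0, 0, 0]
  ],
  "angular": [
    [0, 0, 0],
    [0, 0, 0],
    [0, 0, 0],
    [0, 0, 0],
    [0, 0, 0],
    [0, 0, 0],
    [0, 0, 0],
    [0, 0, 0]
  ],
  "claw": [-0.6, -0.6, -0.6, -0.6, -0.6, -0.6, -0.6, -0.6]
}}

```text
clock: 4.63
eef_pos: [0.4827, -0.1536, 0.1633]
tcp_rot: [3.139, 0.006, 2.127]
wrist_force: [5.4, -12.7, 1.6]
width: 0.197
grasp_force: 7.7
```

Call:
{"fn": "arm_command", "kwargs": {
  "delta_pos": [
    [0, 0, 0],
    [0, 0, 0],
    [0, 0, 0],
    [0, 0, 0],
    [0, 0, 0],
    [0, 0, 0],
    [0, 0, 0],
    [0, 0, 0]
  ],
  "angular": [
    [0, 0, 0],
    [0, 0, 0],
    [0, 0, 0],
    [0, 0, 0],
    [0, 0, 0],
    [0, 0, 0],
    [0, 0, 0],
    [0, 0, 0]
  ],
  "claw": [-0.6, -0.6, -0.6, -0.6, -0.6, -0.6, -0.6, -0.6]
}}

```text
clock: 5.3
eef_pos: [0.4827, -0.1536, 0.1633]
tcp_rot: [3.139, 0.006, 2.127]
wrist_force: [4.9, -12.5, 0.9]
width: 0.206
grasp_force: 7.7
```

Call:
{"fn": "arm_command", "kwargs": {
  "delta_pos": [
    [0, 0, 0],
    [0, 0, 0],
    [0, 0, 0],
    [0, 0, 0],
    [0, 0, 0],
    [0, 0, 0],
    [0, 0, 0],
    [0, 0, 0]
  ],
  "angular": [
    [0, 0, 0],
    [0, 0, 0],
    [0, 0, 0],
    [0, 0, 0],
    [0, 0, 0],
    [0, 0, 0],
    [0, 0, 0],
    [0, 0, 0]
  ],
  "claw": [-0.6, -0.6, -0.6, -0.6, -0.6, -0.6, -0.6, -0.6]
}}

```text
clock: 5.97
eef_pos: [0.4827, -0.1536, 0.1633]
tcp_rot: [3.139, 0.006, 2.126]
wrist_force: [4.3, -11.9, 3.1]
width: 0.198
grasp_force: 7.7
```

Call:
{"fn": "arm_command", "kwargs": {
  "delta_pos": [
    [0, 0, 0],
    [0, 0, 0],
    [0, 0, 0],
    [0, 0, 0],
    [0, 0, 0],
    [0, 0, 0],
    [0, 0, 0],
    [0, 0, 0]
  ],
  "angular": [
    [0, 0, 0],
    [0, 0, 0],
    [0, 0, 0],
    [0, 0, 0],
    [0, 0, 0],
    [0, 0, 0],
    [0, 0, 0],
    [0, 0, 0]
  ],
  "claw": [-0.6, -0.6, -0.6, -0.6, -0.6, -0.6, -0.6, -0.6]
}}

```text
clock: 6.63
eef_pos: [0.4827, -0.1536, 0.1633]
tcp_rot: [3.139, 0.006, 2.127]
wrist_force: [4.5, -13.0, 2.1]
width: 0.2
grasp_force: 7.7
```

Now I let it back by retreating along the same path.

Call:
{"fn": "arm_command", "kwargs": {
  "delta_pos": [
    [-0.006, 0, -0.003],
    [-0.01, 0, -0.005],
    [-0.01, 0, -0.004],
    [-0.01, 0, -0.003],
    [-0.01, 0, -0.002],
    [-0.01, 0, -0.002],
    [-0.01, 0, -0.001],
    [-0.01, 0, 0]
  ],
  "angular": [
    [0, 0, 0],
    [0, 0, 0],
    [0, 0, 0],
    [0, 0, 0],
    [0, 0, 0],
    [0, 0, 0],
    [0, 0, 0],
    [0, 0, 0]
  ],
  "claw": [-0.6, -0.6, -0.6, -0.6, -0.6, -0.6, -0.6, -0.6]
}}

```text
clock: 7.3
eef_pos: [0.5212, -0.2148, 0.1823]
tcp_rot: [3.141, -0.001, 2.129]
wrist_force: [0.3, -0.3, -0.5]
width: 0.202
grasp_force: 0.0
```

Call:
{"fn": "arm_command", "kwargs": {
  "delta_pos": [
    [-0.015, 0, 0],
    [-0.02, 0, 0],
    [-0.015, 0, 0],
    [0, 0, -0.02],
    [0, 0, -0.03],
    [0, 0, -0.02],
    [0, 0, 0],
    [0, 0, 0]
  ],
  "angular": [
    [0, 0, 0],
    [0, 0, 0],
    [0, 0, 0],
    [0, 0, 0],
    [0, 0, 0],
    [0, 0, 0],
    [0, 0, 0],
    [0, 0, 0]
  ],
  "claw": [-0.6, -0.6, -0.6, -0.6, -0.6, -0.6, -0.6, -0.6]
}}

```text
clock: 7.97
eef_pos: [0.548, -0.2573, 0.2532]
tcp_rot: [3.14, 0.001, 2.129]
wrist_force: [-0.3, -0.1, -0.7]
width: 0.203
grasp_force: 0.0
```

Run:
```python
from h import *
a=grab('scene')[0][90:290,200:400];b=grab('side')[0][150:350,190:390]
cv2.imwrite('pics/c4.png',cv2.resize(cv2.hconcat([a,b]),None,fx=2,fy=2,interpolation=2))
s=status.observe();print(s['clock'],s['eef_pos'],s['wrist_force'])
```

```text
8.0667 [ 0.54675446 -0.25676018  0.25126563] [-0.76796378  0.38348294  0.12752567]
```

View pics/c4.png

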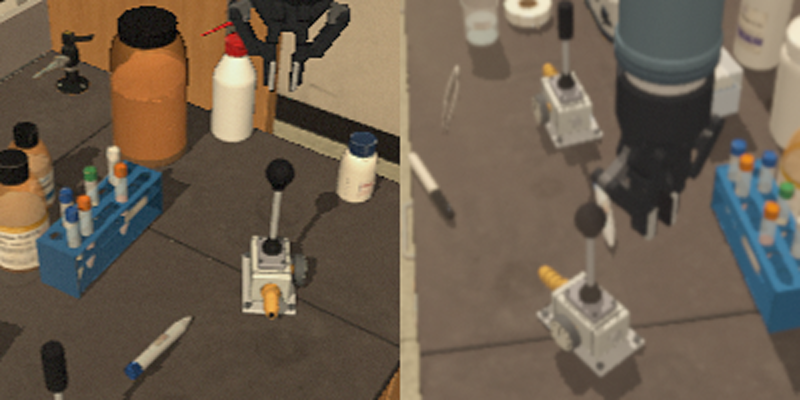

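The lever is back upright, with the ball at crop (280,174), the same place as before the push. The gripper is clear and the barrel valve is untouched.

```bash
python3 -c "
from workcell import ticket; print(ticket.close_job())"
```

```text
the job is handed in; nothing more can be done
None
```

The ball-ended lever was pushed to its stop on the nozzle side, held there for about 2.7 s and let back upright; the barrel-grip valve was not touched, and the job is handed in.

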